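# Stroke-test four plunger switches and reject the ones that stick

## Task

Test the four plunger switches that stand on the coloured mats: press each plunger fully down to its stop and let it go, in the order red mat, yellow mat, green mat, blue mat. Put every switch whose plunger stays down upright on the floor of the grey reject tray, and leave those that spring back where they stand; do not tip any switch over or push the mug, the fan or the screwdriver about.

Things in the scene. Friction and masses are not known exactly. Their poses are not given: they have to be found in the camera images.
- mat_red: Round red rubber mat, 110 mm across, 3 mm thick, fixed to the table; origin at the centre of its underside. One switch stands on each mat, within 3 mm of its centre; which one is drawn anew each time.
- mat_yellow: Round yellow rubber mat, 110 mm across, 3 mm thick, fixed to the table; origin at the centre of its underside. One switch stands on each mat, within 3 mm of its centre; which one is drawn anew each time.
- mat_green: Round green rubber mat, 110 mm across, 3 mm thick, fixed to the table; origin at the centre of its underside. One switch stands on each mat, within 3 mm of its centre; which one is drawn anew each time.
- mat_blue: Round blue rubber mat, 110 mm across, 3 mm thick, fixed to the table; origin at the centre of its underside. One switch stands on each mat, within 3 mm of its centre; which one is drawn anew each time.
- switch_1_mid (a point): Centre of the housing of one of four identical loose plunger switches, half-way up it (20 mm above its underside). Housing: grey box 84 mm long (own x), 46 mm wide (own y), 40 mm high (own z, up), with a 12 mm long brass connector stub, 14 mm across, on its +x end; about 0.24 kg. To lift it, grasp across the 46 mm width. At the start it stands on a mat, 3 mm above the table, at any yaw.
- plunger_1_top (a point): Centre of the upper face of the black mushroom cap (30 mm across, 9 mm thick) of switch_1's plunger, which rises from the middle of the housing's top; 70 mm above the switch's underside when up, 54 mm when pressed fully down.
- plunger_1 (a joint): Stroke of switch_1's plunger in m: 0 fully up, 0.016 fully down against its stop. A good plunger takes 2 N to start and 6 N at the end of the stroke and springs back up by itself when let go; a faulty one takes about 5 N all the way and stays down. It looks the same until it is pressed. At most two of the four are faulty: press to find out which.
- switch_2_mid (a point): Centre of the housing of one of four identical loose plunger switches, half-way up it (20 mm above its underside). Housing: grey box 84 mm long (own x), 46 mm wide (own y), 40 mm high (own z, up), with a 12 mm long brass connector stub, 14 mm across, on its +x end; about 0.24 kg. To lift it, grasp across the 46 mm width. At the start it stands on a mat, 3 mm above the table, at any yaw.
- plunger_2_top (a point): Centre of the upper face of the black mushroom cap (30 mm across, 9 mm thick) of switch_2's plunger, which rises from the middle of the housing's top; 70 mm above the switch's underside when up, 54 mm when pressed fully down.
- plunger_2 (a joint): Stroke of switch_2's plunger in m: 0 fully up, 0.016 fully down against its stop. A good plunger takes 2 N to start and 6 N at the end of the stroke and springs back up by itself when let go; a faulty one takes about 5 N all the way and stays down. It looks the same until it is pressed. At most two of the four are faulty: press to find out which.
- switch_3_mid (a point): Centre of the housing of one of four identical loose plunger switches, half-way up it (20 mm above its underside). Housing: grey box 84 mm long (own x), 46 mm wide (own y), 40 mm high (own z, up), with a 12 mm long brass connector stub, 14 mm across, on its +x end; about 0.24 kg. To lift it, grasp across the 46 mm width. At the start it stands on a mat, 3 mm above the table, at any yaw.
- plunger_3_top (a point): Centre of the upper face of the black mushroom cap (30 mm across, 9 mm thick) of switch_3's plunger, which rises from the middle of the housing's top; 70 mm above the switch's underside when up, 54 mm when pressed fully down.
- plunger_3 (a joint): Stroke of switch_3's plunger in m: 0 fully up, 0.016 fully down against its stop. A good plunger takes 2 N to start and 6 N at the end of the stroke and springs back up by itself when let go; a faulty one takes about 5 N all the way and stays down. It looks the same until it is pressed. At most two of the four are faulty: press to find out which.
- switch_4_mid (a point): Centre of the housing of one of four identical loose plunger switches, half-way up it (20 mm above its underside). Housing: grey box 84 mm long (own x), 46 mm wide (own y), 40 mm high (own z, up), with a 12 mm long brass connector stub, 14 mm across, on its +x end; about 0.24 kg. To lift it, grasp across the 46 mm width. At the start it stands on a mat, 3 mm above the table, at any yaw.
- plunger_4_top (a point): Centre of the upper face of the black mushroom cap (30 mm across, 9 mm thick) of switch_4's plunger, which rises from the middle of the housing's top; 70 mm above the switch's underside when up, 54 mm when pressed fully down.
- plunger_4 (a joint): Stroke of switch_4's plunger in m: 0 fully up, 0.016 fully down against its stop. A good plunger takes 2 N to start and 6 N at the end of the stroke and springs back up by itself when let go; a faulty one takes about 5 N all the way and stays down. It looks the same until it is pressed. At most two of the four are faulty: press to find out which.
- tray_floor (a point): Centre of the inner floor of the grey reject tray, fixed to the table: outside 150 mm (own x) by 220 mm (own y), inside 142 by 212 mm, floor 3 mm above the table, rim 14 mm above the table. Two switches fit side by side with their long side along the tray's own x, at about y = +52 and y = -52 mm.
- mug: Blue and white mug, 92 mm tall, body 78 mm across; bystander, loose; origin at its underside.
- fan: Black square fan, 80 x 80 x 25 mm, lying flat; bystander, loose; origin at the centre of its underside.
- screwdriver: Screwdriver with a blue handle, 187 mm long (own y), 28 mm high, lying between the mats; bystander, loose; origin under its middle.
There are look-alikes about, which are no part of the job. There is more than one size of the mat_blue; the one meant has the size given above.

How it is judged:
By the outcome, as a careful person would: the job done as asked, in the order asked, and still so for the second after the job is handed in, with the robot touching nothing.
It also fails if it takes over 72 s, if anything falls off the work surface, if the arm or the gripper's body presses on something with over 40 N, if the wrist force passes 120 N, or if a joint passes its speed limit or range.

## Robot

A 6-joint arm with a two-finger parallel gripper is mounted at the origin on a cart in front of the work surface, level with it; the furniture and walls round the work are solid. World frame = base frame: x ahead of the robot, y to its left, z up, the work surface at z = 0. Lengths are in m, angles in rad, forces in N, time in s.
With the tool pointing down it reaches from about 0.35 to 0.725 m from the base axis. Payload 4.3 kg.
Tool frame: the origin (TCP) lies midway between the tips of the shut fingers; the grasp point (between the pads) lies 19 mm behind it; z points along the fingers, y is the line along which they close (so a half turn about z gives the same grasp; the last joint's range is limited). The gripper opens to 85 mm and grips with 20 to 120 N. Pads are 22 mm wide; open, the fingers measure 114 mm over their backs; the gripper's body (76 mm by 85 mm) begins 54 mm behind the grasp point. The pads swing forward as they close: fully open they stand 13 mm farther back than shut.
Start: joints at [-1.289, 0.377, 0.081, 1.274, 0, 1.46], TCP at [0.22, -0.531, 0.231] pointing down, gripper open.
Joint ranges: [-2.72, 2.72], [-0.84, 1.66], [-1.02, 1.22], [-1.77, 2.12], [-1.37, 1.28], [-3.14, 3.14]. Speed limits (rad/s): [2.57, 2.57, 3.14, 3.14, 3.14, 3.14].

## Interface

Orientations are given as a unit quaternion [x, y, z, w].
In Python, from workcell import robot, fingers, kin, state, imaging, order, models gives the robot as it stands. The module is installed in compiled form; this text tells all that it offers. Calls block until the motion is done:
- robot.move_pose(position, orientation): joint-space move of the TCP to a pose.
- robot.servo_line(position, attitude=None, speed=0.15, stop_force=None): straight line of the TCP; attitude=None keeps the orientation; speed is the mean speed in m/s. With stop_force (N) it stops when the force on the tool has changed by that much, and returns True; else False.
- robot.move_joints(angles): joint-space move.
- fingers.set_gripper(opening, squeeze=None): opening from 0.0 (shut) to 1.0 (fully open); squeeze is the grip in N (None keeps the last); returns when the fingers have stopped.
- robot.dwell(seconds).
- kin.solve_ik(position, orientation): joint angles nearest the present ones, or None.
- state(): the state.
- imaging.capture(name): name is "side" or "top" or "wrist"; returns the picture (480x640x3 uint8, red, green, blue); there is no depth.
- imaging.camera_params(name): a dict with "fx", "fy", "cx", "cy" (pixels), "R" (3x3) and "t" (3): a world point X has camera coordinates R X + t. Camera axes: x right, y down, z forward; pixel columns grow to the right and rows downward; lengths in m; the calibration is good to about 2 mm. A picture is of the moment at which its call begins: read the wrist's pose just before it. camera_params takes no time and is no camera call; for the wrist camera it gives the pose at the moment of the call.
A pose or a line that the arm cannot do raises robot.Unreachable and nothing moves.
- order.sign_off(): hands the job in; it is judged then, once.
Trained networks look in the newest picture that a camera, given by its name, has taken for a name from the list of things; names that differ only in an ending like _2 or _b are one class to them, and where a whole thing is asked for, a point or a joint stands for the part that bears it (a point fixed in the world has none). Each returns a list of dicts, best first, with "p" (0 to 1); they miss things now and then, are a little off and sometimes report something else, mostly with a low value. They report only what shows in the picture. A call takes as long as a camera call. They do not tell look-alikes from the thing itself.
- models.search_frame(camera, label): "xyz" ([x, y, z] in m, in world coordinates, good to about 4 mm: the middle of the surface that is visible of it).
The state is a dict: "t": time; "joint_positions": joint angles; "qd": joint speeds; "joint_efforts": joint torques, N m; "eef_pos": TCP position; "ee_rot": TCP orientation; "contact_force": force on the tool from outside, world axes, zero at the start; "wrist_torque": the same for the moment, N m; "gripper_width": opening from 0.0 (shut) to 1.0 (fully open); "grasp_force": force on a finger pad.
Only numpy, scipy, OpenCV 4.12 (cv2) and the standard library are available. Lean on these libraries where they do the work, as an engineer would, in place of code of your own. Each camera call takes 0.05 s, during which the arm holds its last target. There are 200 camera calls.

## Working session

There is one attempt and no reset: what is moved stays moved. The work goes in short steps, each a Python script; the robot and the scene stay as the last script left them, time stands still between calls to the robot, and variables do not carry over. Pictures are saved under pics/ and viewed, at most 10 in all, crops included, and the job is handed in when it is done.

```bash
mkdir -p pics; python3 - <<'E'
from workcell import robot, fingers, kin, state, imaging, order, models
import cv2,numpy as np
a=imaging.capture("top");cv2.imwrite("pics/top.png",a[:,:,::-1])
b=imaging.capture("side");cv2.imwrite("pics/side.png",b[:,:,::-1])
for n in("top","side"):print(n,imaging.camera_params(n))
for l in["mat_red","mat_yellow","mat_green","mat_blue","switch_1_mid","plunger_1_top","tray_floor","mug","fan","screwdriver"]:
  try:print(l,[(np.round(d["xyz"],3).tolist(),round(d["p"],2)) for d in models.search_frame("top",l)])
  except Exception as e:print(l,e)
s=state();print(s["t"],s["ee_rot"],s["contact_force"])
E
```

```text
top {'fx': 613.7566497408993, 'fy': 613.7566497408993, 'cx': 317.62301528794984, 'cy': 244.96838848186027, 'R': array([[ 0.02125903, -0.99975149,  0.00670924],
       [-0.99607052, -0.02175689, -0.08584966],
       [ 0.0859743 , -0.00485779, -0.99628551]]), 't': array([-0.09361531,  0.5410092 ,  1.65697603])}
side {'fx': 561.1431796871883, 'fy': 561.1431796871883, 'cx': 325.5640905084021, 'cy': 242.65736528495984, 'R': array([[ 0.95676477,  0.29078323, -0.00680268],
       [ 0.24635295, -0.82256619, -0.51253788],
       [-0.15463307,  0.48870233, -0.85863767]]), 't': array([-0.49675548, -0.16960272,  1.55070379])}
mat_red [([0.491, -0.02, 0.006], 0.91), ([0.46, -0.441, 0.026], 0.42)]
mat_yellow [([0.611, -0.209, 0.004], 0.57)]
mat_green [([0.615, -0.045, 0.005], 0.74)]
mat_blue [([0.494, -0.216, 0.008], 0.77), ([0.638, 0.13, 0.001], 0.59)]
switch_1_mid [([0.485, -0.217, 0.041], 0.98)]
plunger_1_top [([0.484, -0.218, 0.076], 0.62), ([0.49, 0.22, 0.0], 0.59), ([0.554, -0.188, 0.021], 0.34), ([0.487, -0.218, 0.042], 0.31), ([0.49, -0.219, 0.004], 0.17)]
tray_floor [([0.488, 0.219, 0.002], 0.97), ([0.617, -0.044, 0.007], 0.54)]
mug [([0.456, -0.445, 0.028], 0.91), ([0.484, -0.028, 0.044], 0.26)]
fan [([0.63, -0.435, 0.025], 0.92)]
screwdriver [([0.554, -0.183, 0.018], 0.82), ([0.486, -0.22, 0.077], 0.49)]
0.6 [9.80870723e-01 1.94660269e-01 1.04213397e-05 6.31569397e-05] [-0.7415308  -0.52812715  0.07721983]
```

View pics/top.png

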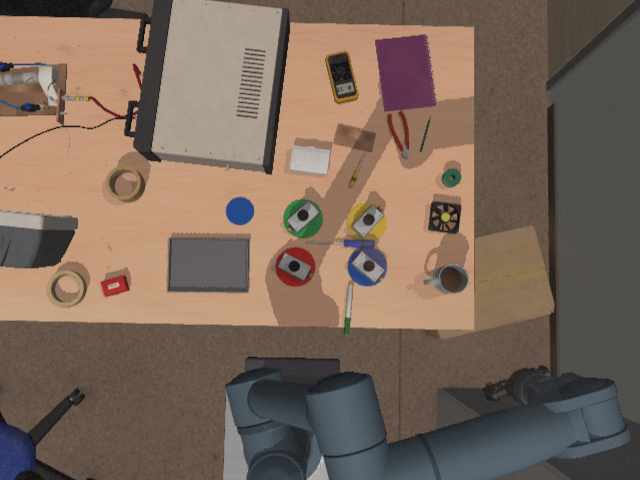

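View pics/side.png

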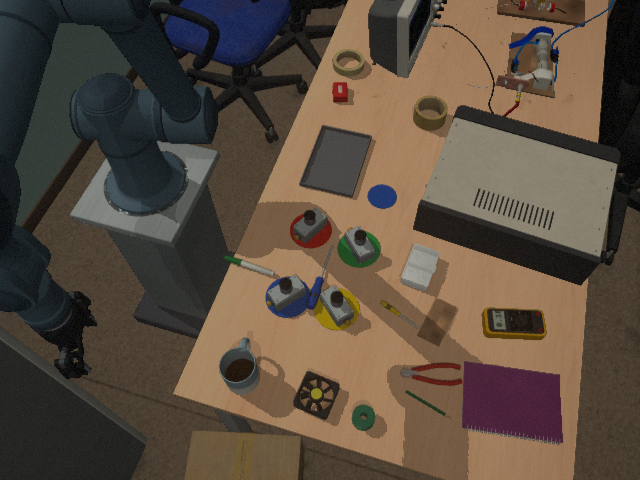

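The top view shows the switches on red (296,266), yellow (367,221), green (303,217) and blue (367,266), with the tray at (209,264) and the small blue look-alike mat at (240,210). I'll get the mat centres from the colours, then look from close by.

```bash
cat > h.py <<'E'
from workcell import robot, fingers, kin, state, imaging, order, models
import cv2,numpy as np
from scipy.spatial.transform import Rotation as Ro
def ray(P,uv,z):
    R,t=np.array(P["R"]),np.array(P["t"]);c=-R.T@t
    d=R.T@np.array([(uv[0]-P["cx"])/P["fx"],(uv[1]-P["cy"])/P["fy"],1.]);return c+d*(z-c[2])/d[2]
def warp(img,P,z,x0,x1,y0,y1,s):  # rectified view of plane z; col=(y1-y)*s, row=(x1-x)*s ; s px per m
    R,t=np.array(P["R"]),np.array(P["t"]);K=np.array([[P["fx"],0,P["cx"]],[0,P["fy"],P["cy"]],[0,0,1]])
    H=K@np.column_stack([R[:,0],R[:,1],R[:,2]*z+t])@np.array([[0,-1/s,x1],[-1/s,0,y1],[0,0,1.]])
    return cv2.warpPerspective(img,np.linalg.inv(H),(int((y1-y0)*s),int((x1-x0)*s)))
def down(yaw): # tool z down; tool y axis at angle yaw in world
    y=np.array([np.cos(yaw),np.sin(yaw),0]);z=np.array([0,0,-1.]);return Ro.from_matrix(np.column_stack([np.cross(y,z),y,z])).as_quat()
E
python3 - <<'E'
from h import *
a=cv2.cvtColor(cv2.imread("pics/top.png"),cv2.COLOR_BGR2RGB);P=imaging.camera_params("top")
w=warp(a,P,.003,.40,.70,-.30,.06,2000);h=cv2.cvtColor(w,cv2.COLOR_RGB2HSV)
for n,g,lo,hi in[("red",(.49,-.02),0,8),("yellow",(.611,-.209),22,34),("green",(.615,-.045),50,80),("blue",(.494,-.216),105,125)]:
    m=cv2.inRange(h,(lo,140,40),(hi,255,255))
    if n=="red":m|=cv2.inRange(h,(172,140,40),(180,255,255))
    k=np.zeros_like(m);cv2.circle(k,(int((.06-g[1])*2000),int((.70-g[0])*2000)),135,255,-1);m&=k
    m=cv2.morphologyEx(m,cv2.MORPH_OPEN,np.ones((5,5)))
    p=cv2.convexHull(cv2.findNonZero(m));(u,v),r=cv2.minEnclosingCircle(p);print(n,.70-v/2000,.06-u/2000,r/2000)
cv2.imwrite("pics/w.png",cv2.cvtColor(w,cv2.COLOR_RGB2BGR))
# tray
w=warp(a,P,.014,.38,.60,.07,.37,2000);g=cv2.cvtColor(w,cv2.COLOR_RGB2HSV);m=cv2.inRange(g,(0,0,0),(180,90,140));m=cv2.morphologyEx(m,cv2.MORPH_OPEN,np.ones((9,9)))
c=max(cv2.findContours(m,0,1)[0],key=cv2.contourArea);(u,v),s,an=cv2.minAreaRect(c);print("tray",.60-v/2000,.37-u/2000,np.array(s)/2000,an)
for yw in np.arange(-90,91,30):
  print(yw,[kin.solve_ik([x,y,z],down(np.radians(yw))) is not None for x,y,z in[(.49,-.02,.15),(.61,-.21,.15),(.615,-.045,.15),(.494,-.216,.15),(.49,.22,.01),(.615,-.045,.01)]])
E
```

```text
red 0.48405351257324214 -0.020896270751953133 0.05517092514038086
yellow 0.6108460311889647 -0.21581130981445312 0.05379353713989258
green 0.6184403915405273 -0.03764756774902343 0.05191971588134765
blue 0.49424999999999997 -0.20650000000000002 0.06248254776000976
tray 0.4845946044921875 0.21708070373535157 [0.15264388 0.22393153] 89.4345932006836
-90 [True, True, True, True, True, True]
-60 [True, True, True, True, True, True]
-30 [True, True, True, True, True, True]
0 [True, True, True, True, True, True]
30 [True, True, True, True, True, True]
60 [True, True, True, True, True, True]
90 [True, True, True, True, True, True]
```

View pics/w.png

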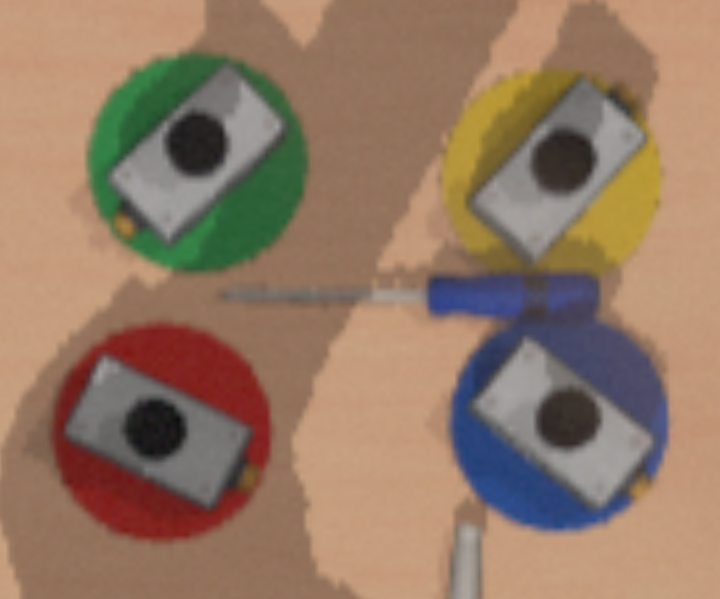

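```bash
cat >> h.py <<'E'
def cap(img,P,g,z=.073,r=.030,lim=(.012,.018)):  # dark round cap near g at height z
    s=4000;w=warp(img,P,z,g[0]-r,g[0]+r,g[1]-r,g[1]+r,s);m=(w.max(2)<75).astype(np.uint8)*255
    m=cv2.morphologyEx(m,cv2.MORPH_OPEN,cv2.getStructuringElement(cv2.MORPH_ELLIPSE,(41,41)))
    c=max(cv2.findContours(m,0,1)[0],key=cv2.contourArea);(u,v),rr=cv2.minEnclosingCircle(c)
    return g[0]+r-v/s,g[1]+r-u/s,rr
E
cat > caps.py <<'E'
from h import *
a=cv2.cvtColor(cv2.imread("pics/top.png"),cv2.COLOR_BGR2RGB);P=imaging.camera_params("top")
G=dict(red=(.484,-.021),yellow=(.614,-.2155),green=(.619,-.039),blue=(.488,-.2195))
C={n:cap(a,P,g) for n,g in G.items()}
E
python3 - <<'E'
from caps import *
for n in C:print(n,np.round(C[n],4))
q=state()["ee_rot"]
fingers.set_gripper(0.)
robot.move_pose([*C["red"][:2],.16],q)
print(state()["t"],state()["joint_positions"])
P2=imaging.camera_params("wrist");w=imaging.capture("wrist")
cv2.imwrite("pics/wr.png",w[:,:,::-1])
E
```

```text
red [ 4.81600e-01 -1.95000e-02  6.14191e+01]
yellow [ 0.6107 -0.2157 59.5319]
green [ 6.1890e-01 -3.9500e-02  6.0389e+01]
blue [ 0.4868 -0.2172 56.7928]
3.45 [-1.73529422e-01  2.26674202e-01 -3.16148387e-01  1.02732250e+00
 -3.76226185e-04  2.57746596e+00]
```

View pics/wr.png

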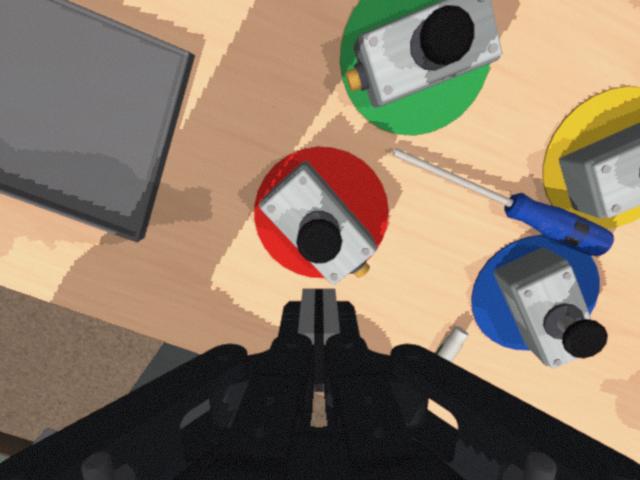

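The caps come out 15 mm in radius, as expected. The wrist view shows the red switch's cap at (320,241), dead ahead of the shut fingers. I'll press all four in order and judge each by the force left 5 mm into the release.

```bash
cat > press.py <<'E'
from caps import *
import sys,json
q=state()["ee_rot"]
for n in sys.argv[1:]:
    x,y=C[n][:2]
    robot.move_pose([x,y,.13],q)
    P=imaging.camera_params("wrist");w=imaging.capture("wrist")
    try:c=cap(w,P,(x,y));print(n,"wrist cap",np.round(c,4))
    except Exception as e:print(e);c=None
    robot.servo_line([x,y,.080],speed=.12);f0=state()["contact_force"]
    hit=robot.servo_line([x,y,.0535],speed=.03,stop_force=16);s=state()
    zb=s["eef_pos"][2];fb=np.array(s["contact_force"])-f0
    robot.servo_line([x,y,zb+.006],speed=.03);fr=np.array(state()["contact_force"])-f0
    robot.servo_line([x,y,.13],speed=.15)
    print(n,hit,"zb",round(zb,4),"F bottom",fb.round(1),"F release",fr.round(1),"t",round(state()["t"],2))
E
python3 press.py red
```

```text
red wrist cap [ 4.87000e-01 -1.98000e-02  6.68189e+01]
red True zb 0.057 F bottom [-1.4  0.5  7.7] F release [2.4 0.2 4.6] t 6.08
```

Red reached its stop (z 0.057) and still pushed back with 4.6 N on release, so it is good. Next, the other three.

```bash
python3 press.py yellow green blue; python3 - <<'E'
from h import *
b=imaging.capture("side");cv2.imwrite("pics/side2.png",cv2.resize(b[170:340,220:380,::-1],None,fx=3.5,fy=3.5,interpolation=cv2.INTER_CUBIC))
E
```

```text
yellow wrist cap [ 0.6165 -0.2157 70.4912]
yellow True zb 0.0571 F bottom [-0.8  0.2  4.4] F release [ 0.1  0.3 -1.1] t 9.37
green wrist cap [ 6.24700e-01 -3.92000e-02  6.86713e+01]
green True zb 0.057 F bottom [-1.9 -0.8  5.5] F release [-0.5 -1.4 -0.3] t 12.46
blue wrist cap [ 0.4921 -0.2187 69.2338]
blue True zb 0.0571 F bottom [-1.3  0.7  6.3] F release [ 1.6 -0.6  3.9] t 15.69
```

View pics/side2.png

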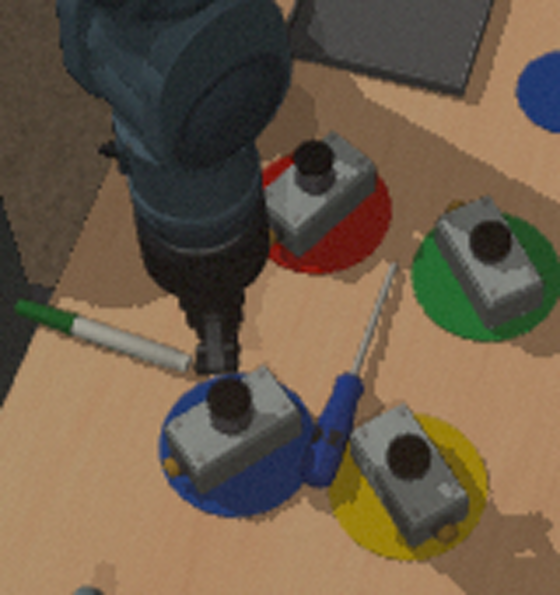

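Yellow and green stayed down: almost no force on release, and the picture shows low caps at (408,456) and (490,242). Red and blue sprang back. I'll move yellow to the tray first.

```bash
cat > pick.py <<'E'
from h import *
import sys
x,y,yaw,px,py=map(float,sys.argv[1:6]);yaw=np.radians(yaw);py_yaw=np.pi/2
j=lambda p,a:kin.solve_ik(p,down(a))
if abs(j([x,y,.15],yaw)[5])>abs(j([x,y,.15],yaw-np.pi)[5]): yaw-=np.pi;py_yaw-=np.pi
print("yaw",np.degrees(yaw),"j6",j([x,y,.15],yaw)[5],j([px,py,.15],py_yaw)[5])
z=.006
robot.move_pose([x,y,.15],down(yaw))
fingers.set_gripper(.8)
b=robot.servo_line([x,y,z],speed=.12,stop_force=8)
print("down blocked",b,state()["eef_pos"])
if b: sys.exit()
fingers.set_gripper(0.,squeeze=45);s=state();print("grip",s["gripper_width"],s["grasp_force"])
robot.servo_line([x,y,.12],speed=.15);print("lifted",state()["gripper_width"],state()["grasp_force"])
robot.servo_line([px,py,.12],down(py_yaw),speed=.2)
robot.servo_line([px,py,.03],speed=.12)
b=robot.servo_line([px,py,z],speed=.03,stop_force=8);print("place",b,state()["eef_pos"])
fingers.set_gripper(.75)
robot.servo_line([px,py,.15],speed=.12);print("t",state()["t"])
E
python3 pick.py .6125 -.2157 47 .486 .268
python3 - <<'E'
from h import *
b=imaging.capture("side");cv2.imwrite("pics/side3.png",b[:,:,::-1])
E
```

```text
yaw 47.0 j6 0.3142568950308475 0.38964463726491516
down blocked False [ 0.61328612 -0.21605077  0.00698297]
grip 0.5282095432126501 48.547030091285706
lifted 0.5330786854336312 47.734835743904114
place True [0.48543702 0.26779103 0.0070569 ]
t 26.5917
```

View pics/side3.png

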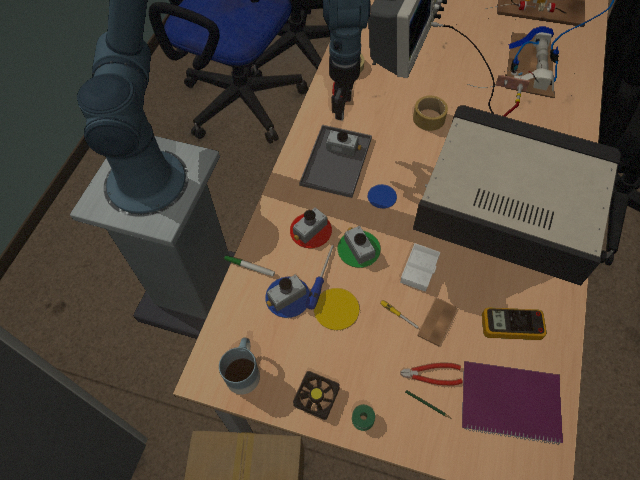

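The yellow mat's switch stands in the tray at (343,142) and nothing else has moved. Now green.

```bash
python3 pick.py .620 -.0395 45 .486 .165
python3 - <<'E'
from h import *
robot.move_pose([.40,-.02,.28],down(np.pi/2))
a=imaging.capture("side");c=imaging.capture("top")
cv2.imwrite("pics/fin.png",np.hstack([cv2.resize(a[100:400,200:400,::-1],(400,600)),cv2.resize(c[170:350,160:300,::-1],(400,514)) if 0 else cv2.resize(c[170:350,160:480,::-1],(400,600))]))
s=state();print(s["t"],s["eef_pos"])
E
```

```text
yaw 45.0 j6 0.6197071466839548 0.20364817792023926
down blocked False [ 0.62082249 -0.03965555  0.00691154]
grip 0.531021557047699 47.42694139480591
lifted 0.5325828416615603 46.56008005142212
place True [0.48545399 0.16487296 0.00709988]
t 35.3917
36.45 [ 0.40002483 -0.01920097  0.27888442]
```

View pics/fin.png

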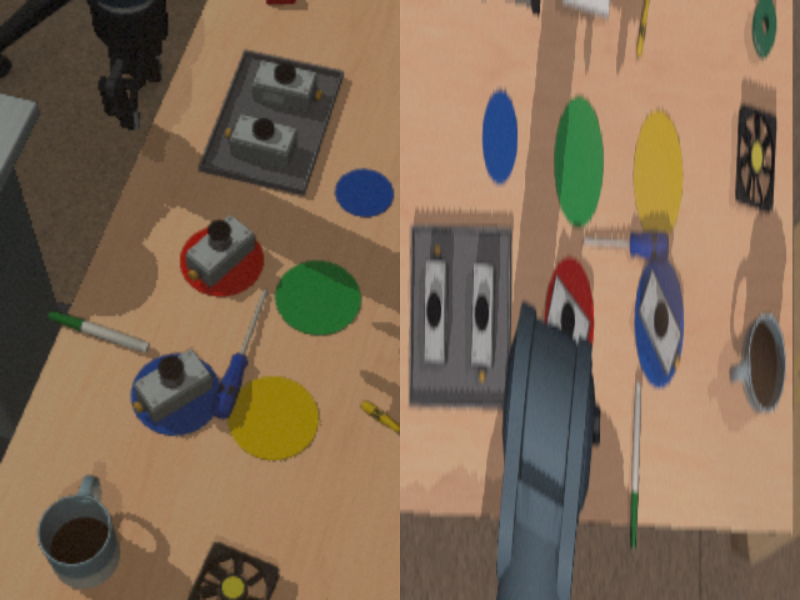

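Both faulty switches stand upright inside the tray (left panel (285,80) and (263,137)). Red and blue are still on their mats with plungers up, the mug, fan and screwdriver haven't moved, and the arm is clear.

```bash
python3 -c "
from workcell import order;print(order.sign_off())"
```

```text
the job is handed in; nothing more can be done
None
```

I pressed all four switches in order (red, yellow, green, blue): yellow and green stayed down and now stand upright in the reject tray, red and blue sprang back and stay on their mats, and the job is handed in at about 36 s.

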